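Close the mounting press with its bayonet closure

TASK

Set the vent lever of the small mounting press to its middle mark (45 degrees, halfway between the end marks), then close the mould: put the bayonet closure's two lugs through the slots in the mould's mouth, push it down against the spring ram and turn it clockwise (seen from above) about a quarter turn to its stop. Finish holding it: the program ends with the gripper still gripping the closure and pressing it fully home, its flange down on the rim of the mould, because the spring lifts it again when the push is let off. Leave the lever at the mark and the other things on the bench where they are.

Things in the scene. Friction and masses are not known exactly. Their poses are not given: they have to be found in the camera images.
- press: Fixed mounting press: grey base plate 124 x 222 x 12 mm with a round steel mould (80 mm across, rim 70 mm above the bench) and, 105 mm from the mould's axis along the press's own +y, a vent valve with a lever over an aluminium disc 116 mm across, 34 mm high. Origin: on the mould's axis, at bench height; z up. Its place and yaw vary.
- mouth (a point): Centre of the mould's mouth, level with the rim's top face; axes as the press. Bore 35 mm across; lip 8 mm thick with two opposite slots, a groove for the lugs below it. A spring ram (33 mm across) waits 18 mm below the rim: it pushes up with 7 N at first touch, 12 N with the closure home, and can go 14 mm down.
- slot_mark (a point): Long black mark on the rim's top, 33.5 mm from the mould's axis, beside one of the two slots. The slots lie opposite each other, 75 degrees anticlockwise (from above) of the press's +x and -x; each is 15 mm wide and the pair reaches 50 mm across. A stop in the groove keeps the lugs from turning anticlockwise past the slots.
- lock_mark (a point): Pair of short black marks on the rim's top, 35 mm from the mould's axis along the press's +x (another pair at -x). The closure is locked when its lugs lie along this line, 75 degrees clockwise (from above) of the slots; a stop blocks the lugs about 3 degrees further on.
- vent_lever (a joint): Angle of the vent lever about a vertical axis, rad: 0 = lever along the press's own -x (first mark), 0.785 = middle mark, 1.571 = along +y (last mark); it grows clockwise seen from above. It moves stiffly (about 2 N at the knob) and stays where it is left.
- lever_knob (a point): Centre of the top of the lever's upright black round knob, 14 mm across, 36 mm high above the arm, 42 mm from the hinge; its top is 77.5 mm above the bench, the arm below it ends 41.5 mm above the bench.
- lever_hinge (a point): Point on the vertical hinge axis of the lever, 34.5 mm above the bench, at the underside of the lever arm.
- closure: Loose steel bayonet closure, 0.2 to 0.4 kg, 75 mm high, standing upright on the bench on its plug. Origin: centre of the plug's foot; z up. Plug 32 mm across from 0 to 26 mm, chamfered foot; flange 56 mm across from 26 to 34 mm. Two opposite lugs along +x and -x: 10 mm wide, 46 mm over both tips, 7 to 14 mm above the foot. A half turn makes no difference.
- flange (a point): Centre of the underside of the closure's flange, 26 mm above its foot; axes as the closure. Its height over the mouth is 8 mm when the plug first touches the spring ram, must be under 4 mm for the lugs to pass below the lip, is 0 when fully home, and springs back to 4 mm if a locked closure is not pressed.
- grip_bar (a point): Centre of the top of the closure's upright black grip bar: 46 mm long along the closure's x (in line with the lugs), 16 mm thick along its y, from 38 to 75 mm above the foot, on a short round neck; axes as the closure.
- spare_mount: Bystander: resin-mounted specimen, dark red cylinder 30 mm across, 21 mm high; origin under its centre. To be left alone.
- thin_coupon: Bystander: flat steel bar, 20 x 55 x 12 mm; origin under its centre. To be left alone.
- round_block: Bystander: round steel reference block, 60 mm across, 16 mm high; origin under its centre. To be left alone.
- pot_magnet: Bystander: pot magnet 32 mm across with a knob, 27 mm high; origin under its centre. To be left alone.
- loose_nut: Bystander: steel hexagon nut, 25 mm across, 13 mm high; origin under its centre. To be left alone.
- eye_loupe: Bystander: black stand loupe, 37 mm across, 34 mm high; origin under its centre. To be left alone.

How it is judged:
By the outcome, as a careful person would: the job done as asked, in the order asked, and still so for the second after the job is handed in, while the arm keeps its last pose, push and grip.
It also fails if it takes over 58 s, if anything falls off the work surface, if the arm or the gripper's body presses on something with over 40 N, if the wrist force passes 120 N, or if a joint passes its speed limit or range.

ROBOT

A 7-joint arm with a two-finger parallel gripper is mounted at the origin on a cart in front of the work surface, level with it; the furniture and walls round the work are solid. World frame = base frame: x ahead of the robot, y to its left, z up, the work surface at z = 0. Lengths are in m, angles in rad, forces in N, time in s.
With the tool pointing down it reaches from about 0.425 to 0.8 m from the base axis. Payload 8.3 kg.
Tool frame: the origin (TCP) lies midway between the tips of the shut fingers; the grasp point (between the pads) lies 19 mm behind it; z points along the fingers, x is the direction in which the jaws open and shut, and the axes are right-handed (so a half turn about z gives the same grasp; the last joint's range is limited). The gripper opens to 85 mm and grips with 20 to 120 N. Pads are 22 mm wide; open, the fingers measure 114 mm over their backs; the gripper's body (76 mm by 85 mm) begins 54 mm behind the grasp point. The pads swing forward as they close: fully open they stand 13 mm farther back than shut.
Start: joints at [1.278, 0.383, 0.016, 1.37, -0.006, 1.388, -0.046], TCP at [0.142, -0.609, 0.231] pointing down, gripper open.
Joint ranges: [-2.95, 2.95], [-0.25, 2.06], [-1.52, 1.56], [0.18, 2.33], [-1.44, 4.58], [0.02, 2.06], [-3.01, 3.01]. Speed limits (rad/s): [2.39, 2.39, 3.01, 3.01, 3.14, 3.14, 3.14].

INTERFACE

Orientations are given as a unit quaternion [x, y, z, w].
In Python, from plant import manip, imaging, finish_job, models gives the robot as it stands.
- The arm moves only by the tool step_arm, never from a script. Its argument "targets" is a list of rows, each an object of numbers: "x", "y", "z": the shift along the world's x, y, z in m; "roll": the turn about the world's z in rad; "hand": the gripper's target within -1 to 1 (fully open at 1, half-way at 0, shut at -1). A call has 1 to 10 rows; each row is the pose to reach, as a shift and turn from the pose commanded when the call began; what a row does not reach only later rows make up. A row lasts 1/12 s, in which the tool goes at most 41.7 mm and 7.16 degrees, less where a joint would pass 70% of its speed; a pose out of reach is approached as far as the arm can. A call with a gripper value outside its range is refused whole. The fingers move at their own pace and stop on an object; "force" is the grip in N (left out, the last holds). Time passes only in rows, so rows that repeat a pose let the fingers close. It gives the time, the measured TCP pose, the force and the opening at its end, in the units of the state.
- manip.get_obs(): the state, without advancing time (a new reading comes with each control period).
- imaging.read_camera(name): name is "scene" or "top" or "wrist"; returns a dict with "image" (480x640x3 uint8, red, green, blue), "z_map" (480x640 float32, m along the optical axis (not along the pixel's ray), 0 where there is no reading), "intrinsics" (3x3 intrinsics, pixels), "extrinsics" (4x4, takes a point from camera to world coordinates). Camera axes: x right, y up, looking along -z (the intrinsics and any distortion apply to the point x, -y, -z); pixel columns grow to the right and rows downward; lengths in m; the calibration is good to about 2 mm. A picture is of the moment at which its call begins.
- finish_job(): hands the job in, once; it reports no verdict.
Trained networks look in a picture, given as the dict that the camera call returned (one of the last four; its "shot" number tells which), for a name from the list of things; names that differ only in an ending like _2 or _b are one class to them, and where a whole thing is asked for, a point or a joint stands for the part that bears it (a point fixed in the world has none). Each returns a list of dicts, best first, with "score" (0 to 1); they miss things now and then, are a little off and sometimes report something else, mostly with a low value. They report only what shows in the picture. A call takes as long as a camera call.
- models.find_in(picture, query): "extent" ([left, top, right, bottom] in pixels, round what is visible of it).
- models.tip_of(picture, query): "pixel" ([row, column] in pixels: a listed point, or the origin of a listed thing).
The state is a dict: "t": time; "q": joint angles; "qd": joint speeds; "effort": joint torques, N m; "position": TCP position; "eef_rot": TCP orientation; "ft_force": force on the tool from outside, world axes, zero at the start; "torque": the same for the moment, N m; "gripper_width": finger opening in m.
Only numpy, scipy, OpenCV 4.12 (cv2) and the standard library are available. Lean on these libraries where they do the work, as an engineer would, in place of code of your own. Each camera call takes 0.05 s, during which the arm holds its last target. There are 200 camera calls.

## Working session

There is one attempt and no reset: what is moved stays moved. The work goes in short steps, Python scripts to look and compute and a tool call to move; the robot and the scene stay as the last step left them, time stands still between calls to the robot, and variables do not carry over. Pictures are saved under pics/ and viewed, about 8 in all and at most 12, crops included, and the job is handed in when it is done.

Besides the shell and the picture viewer there is one more tool, called by a JSON object that holds its "name" and its "arguments", one argument or row to a line. step_arm: Moves the arm, as the interface text tells. Its arguments: {"type":"object","properties":{"targets":{"type":"array","items":{"type":"object","properties":{"x":{"type":"number"},"y":{"type":"number"},"z":{"type":"number"},"roll":{"type":"number"},"hand":{"type":"number"}}}},"force":{"type":"number"}},"required":["targets"]}

```bash
mkdir -p pics; ls; cat > h.py <<'E'
import numpy as np, cv2, sys
from plant import manip, imaging, finish_job, models
def w(p,r,c,z=None):
    """pixel -> world; by depth map, or on plane z"""
    K=p["intrinsics"];T=p["extrinsics"]
    d=np.array([(c-K[0,2])/K[0,0],-(r-K[1,2])/K[1,1],-1.])
    dw=T[:3,:3]@d;o=T[:3,3]
    if z is not None: return o+dw*(z-o[2])/dw[2]
    ri,ci=int(round(r)),int(round(c))
    a=p["z_map"][max(ri-1,0):ri+2,max(ci-1,0):ci+2];a=a[a>0]
    return o+dw*np.median(a) if a.size else None
def save(p,n): cv2.imwrite("pics/"+n,p["image"][:,:,::-1])
E
python3 - <<'E'
from h import *
o=manip.get_obs();print({k:np.round(v,3) for k,v in o.items()})
a=imaging.read_camera("scene");b=imaging.read_camera("top")
print(a.keys(), a["intrinsics"],a["extrinsics"].round(3),b["extrinsics"].round(3))
cv2.imwrite("pics/a.png",cv2.resize(np.hstack([a["image"],b["image"]]),(800,300))[:,:,::-1])
save(b,"top.png")
for n,p in(("scene",a),("top",b)):
  for q in ["mouth","slot_mark","lock_mark","lever_knob","lever_hinge","grip_bar","flange","closure","press"]:
    for r in models.tip_of(p,q)[:2]:
      x=w(p,*r["pixel"]);print(n,q,np.round(r["pixel"]),round(r["score"],2),None if x is None else x.round(4))
E
```

```text
pics
{'t': np.float64(0.0), 'q': array([ 1.278,  0.384,  0.016,  1.371, -0.006,  1.388, -0.046]), 'qd': array([ 0.   ,  0.   , -0.001,  0.001,  0.   , -0.   ,  0.002]), 'effort': array([ 1.0000e-03, -6.2760e+01,  8.4500e-01, -3.7182e+01,  1.7000e-02,
        1.4000e-02,  0.0000e+00]), 'position': array([ 0.142, -0.608,  0.23 ]), 'eef_rot': array([ 0.784, -0.621, -0.001, -0.001]), 'ft_force': array([ 0.369,  0.622, -0.433]), 'torque': array([0.015, 0.069, 0.017]), 'gripper_width': np.float64(0.086)}
dict_keys(['image', 'z_map', 'intrinsics', 'extrinsics', 'shot']) [[603.93498977   0.         330.19649709]
 [  0.         603.93498977 239.34956644]
 [  0.           0.           1.        ]] [[ 0.449  0.433 -0.781 -0.359]
 [-0.893  0.24  -0.38  -0.642]
 [ 0.023  0.869  0.495  0.664]
 [ 0.     0.     0.     1.   ]] [[-0.012  0.981 -0.194  0.35 ]
 [-1.    -0.009  0.015 -0.191]
 [ 0.013  0.195  0.981  1.226]
 [ 0.     0.     0.     1.   ]]
scene mouth [234. 279.] 0.58 [ 0.5586 -0.0797  0.063 ]
scene slot_mark [230. 267.] 0.73 [ 0.6598  0.0149 -0.0025]
scene lock_mark [231. 290.] 0.89 [ 0.57
[... 324 characters left out ...]
 400.] 0.87 [ 0.4735 -0.3788  0.008 ]
scene press [266. 284.] 0.79 [ 0.5153 -0.1162  0.0228]
top mouth [261. 273.] 0.97 [ 0.5473 -0.0924  0.051 ]
top slot_mark [259. 256.] 0.81 [ 0.5598 -0.0471  0.0155]
top lock_mark [244. 272.] 0.93 [ 0.585  -0.0925  0.0667]
top lock_mark [260. 271.] 0.62 [ 0.551  -0.0878  0.0515]
top lever_knob [285. 223.] 0.7 [0.4917 0.03   0.0329]
top lever_hinge [270. 233.] 0.71 [0.5259 0.0038 0.0449]
top grip_bar [284. 391.] 0.97 [ 0.4858 -0.3745  0.0741]
top grip_bar [261. 276.] 0.29 [ 0.5462 -0.1003  0.0526]
top flange [285. 386.] 0.97 [ 0.4833 -0.364   0.0719]
top closure [285. 386.] 0.64 [ 0.4826 -0.3626  0.0717]
top press [261. 277.] 0.95 [ 0.5464 -0.1035  0.0527]
```

View pics/top.png

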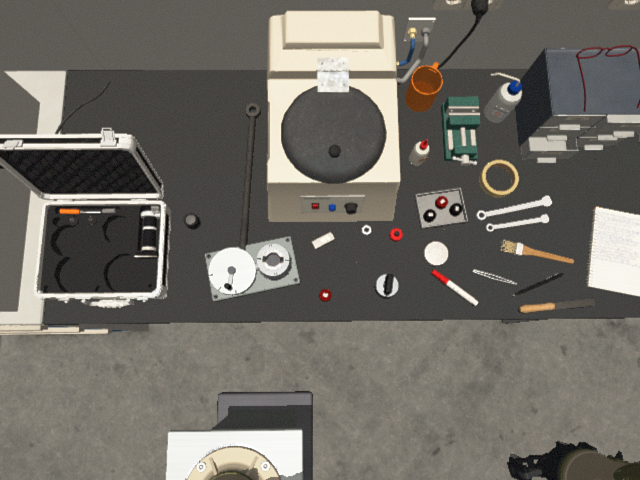

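{"name": "step_arm", "arguments": {
  "targets": [
    {"x":0.034,"y":0.024},
    {"x":0.068,"y":0.048},
    {"x":0.1,"y":0.072},
    {"x":0.136,"y":0.096},
    {"x":0.17,"y":0.12},
    {"x":0.204,"y":0.144},
    {"x":0.238,"y":0.168},
    {"x":0.272,"y":0.192},
    {"x":0.306,"y":0.216},
    {"x":0.32,"y":0.24,"z":0.02}
  ]
}}

```text
invalid input
```

```bash
cat > look.py <<'E'
from h import *
# usage: look.py name query...
o=manip.get_obs();print(o["t"].round(2),o["position"].round(4),"yaw",np.degrees(2*np.arctan2(o["eef_rot"][1],o["eef_rot"][0])).round(2),"q7",o["q"][6].round(2),"F",o["ft_force"].round(1),"w",o["gripper_width"].round(4))
p=imaging.read_camera("wrist");save(p,sys.argv[1]+".png");np.savez(sys.argv[1],**p)
for q in sys.argv[2:]:
    for r in models.tip_of(p,q)[:2]:
        x=w(p,*r["pixel"]);print(q,np.round(r["pixel"]),round(r["score"],2),None if x is None else x.round(4))
E
python3 look.py w1 grip_bar flange closure
```

```text
Traceback (most recent call last):
  File "look.py", line 3, in <module>
    o=manip.get_obs();print(o["t"].round(2),o["position"].round(4),"yaw",np.degrees(2*np.arctan2(o["eef_rot"][1],o["eef_rot"][0])).round(2),"q7",o["q"][6].round(2),"F",o["ft_force"].round(1),"w",o["gripper_width"].round(4))
                            ^^^^^^^^^^^^
AttributeError: 'float' object has no attribute 'round'
```

{"name": "step_arm", "arguments": {
  "targets": [
    {"x":0.034,"y":0.024,"z":0,"roll":0,"hand":1},
    {"x":0.068,"y":0.048,"z":0,"roll":0,"hand":1},
    {"x":0.1,"y":0.072,"z":0,"roll":0,"hand":1},
    {"x":0.136,"y":0.096,"z":0,"roll":0,"hand":1},
    {"x":0.17,"y":0.12,"z":0,"roll":0,"hand":1},
    {"x":0.204,"y":0.144,"z":0,"roll":0,"hand":1},
    {"x":0.238,"y":0.168,"z":0,"roll":0,"hand":1},
    {"x":0.272,"y":0.192,"z":0,"roll":0,"hand":1},
    {"x":0.306,"y":0.216,"z":0.01,"roll":0,"hand":1},
    {"x":0.32,"y":0.24,"z":0.02,"roll":0,"hand":1}
  ]
}}

```text
t: 1.83
position: [0.4656, -0.3655, 0.2503]
eef_rot: [0.785, -0.62, -0.001, -0.001]
ft_force: [0.7, 1.0, -0.6]
gripper_width: 0.0858
```

```bash
sed -i 's/o\["t"\].round(2)/round(float(o["t"]),2)/' look.py
sed -i 's/np.savez/save(p,sys.argv[1]+".png");np.savez/;s/save(p,sys.argv\[1\]+".png");save/save/' look.py
python3 look.py w1 grip_bar flange closure
```

```text
Traceback (most recent call last):
  File "look.py", line 3, in <module>
    o=manip.get_obs();print(round(float(o["t"]),2),o["position"].round(4),"yaw",np.degrees(2*np.arctan2(o["eef_rot"][1],o["eef_rot"][0])).round(2),"q7",o["q"][6].round(2),"F",o["ft_force"].round(1),"w",o["gripper_width"].round(4))
                                                                                                                                                                                                          ^^^^^^^^^^^^^^^^^^^^^^^^
AttributeError: 'float' object has no attribute 'round'
```

```bash
sed -i 's/o\["gripper_width"\].round(4)/round(o["gripper_width"],4)/' look.py
python3 look.py w1 grip_bar flange closure
```

```text
1.83 [ 0.4656 -0.3655  0.2503] yaw -76.64 q7 -0.77 F [ 0.7  1.  -0.6] w 0.0858
grip_bar [197. 336.] 0.79 [ 0.4902 -0.3703  0.0766]
flange [188. 328.] 0.6 [ 0.4952 -0.3611  0.066 ]
closure [183. 332.] 0.8 [ 0.5019 -0.3632  0.0755]
closure [ 41. 322.] 0.54 [ 0.6328 -0.3226  0.0019]
```

View pics/w1.png

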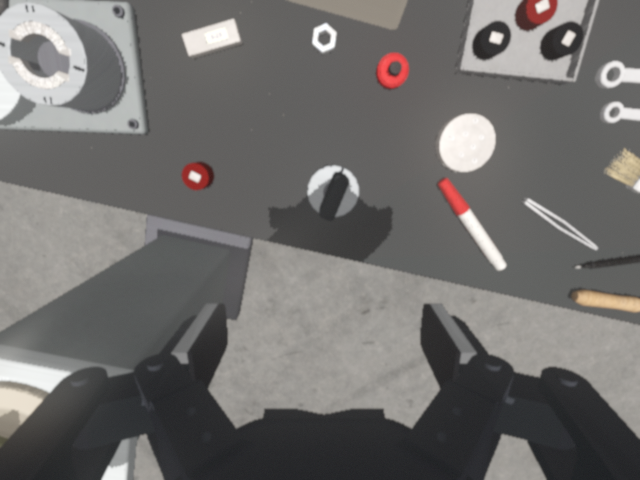

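```bash
cat >> h.py <<'E'
def cloud(p):
    K=p["intrinsics"];T=p["extrinsics"];z=p["z_map"]
    r,c=np.mgrid[:480,:640]
    P=np.stack([(c-K[0,2])/K[0,0]*z,-(r-K[1,2])/K[1,1]*z,-z],-1)
    X=P@T[:3,:3].T+T[:3,3];X[z<=0]=np.nan
    return X
def rect(p,cx,cy,rad,z0,z1):
    X=cloud(p);m=(np.hypot(X[...,0]-cx,X[...,1]-cy)<rad)&(X[...,2]>z0)&(X[...,2]<z1)
    return X[m]
E
python3 - <<'E'
from h import *
p=np.load("w1.npz")
P=rect(p,.487,-.37,.05,.068,.085)
print(len(P),np.median(P[:,2]),cv2.minAreaRect((P[:,:2]*1000).astype(np.float32)))
P=rect(p,.487,-.37,.05,.028,.040)
print(len(P),cv2.minEnclosingCircle((P[:,:2]*1000).astype(np.float32)))
print(p["extrinsics"][:3,3])
# press plan from depth: rim points
E
```

```text
773 0.0761456833573072 ((488.9500427246094, -368.12176513671875), (16.163454055786133, 46.006324768066406), 81.36474609375)
1259 ((489.0995788574219, -368.051513671875), 27.871471405029297)
[ 0.54054668 -0.34663136  0.39471108]
```

{"name": "step_arm", "arguments": {
  "targets": [
    {"x":0.008,"y":0.04,"z":0,"roll":0,"hand":0},
    {"x":0.016,"y":0.08,"z":0,"roll":0,"hand":0},
    {"x":0.024,"y":0.12,"z":0,"roll":0,"hand":0},
    {"x":0.032,"y":0.16,"z":0,"roll":0,"hand":0},
    {"x":0.032,"y":0.2,"z":0,"roll":0,"hand":0},
    {"x":0.02,"y":0.24,"z":0,"roll":0,"hand":0},
    {"x":0.01,"y":0.28,"z":0,"roll":0,"hand":0},
    {"x":0.0,"y":0.32,"z":0,"roll":0,"hand":0},
    {"x":0.0,"y":0.34,"z":0,"roll":0,"hand":0},
    {"x":0.0,"y":0.34,"z":0,"roll":0,"hand":0}
  ]
}}

```text
t: 2.87
position: [0.4617, -0.0247, 0.2516]
eef_rot: [0.785, -0.619, 0.0, -0.0]
ft_force: [0.5, -0.2, 0.3]
gripper_width: 0.0425
```

```bash
python3 look.py w2 mouth slot_mark lock_mark lever_knob lever_hinge
```

```text
2.87 [ 0.4617 -0.0247  0.2516] yaw -76.54 q7 -1.36 F [ 0.5 -0.2  0.3] w 0.0425
mouth [147. 416.] 0.64 [ 0.5495 -0.0965  0.0535]
slot_mark [133. 383.] 0.77 [ 0.5533 -0.0578  0.0717]
lock_mark [108. 418.] 0.68 [ 0.5815 -0.0827  0.0715]
lever_knob [186. 289.] 0.96 [0.4864 0.0162 0.0793]
lever_hinge [141. 308.] 0.87 [0.53   0.0095 0.0478]
```

View pics/w2.png

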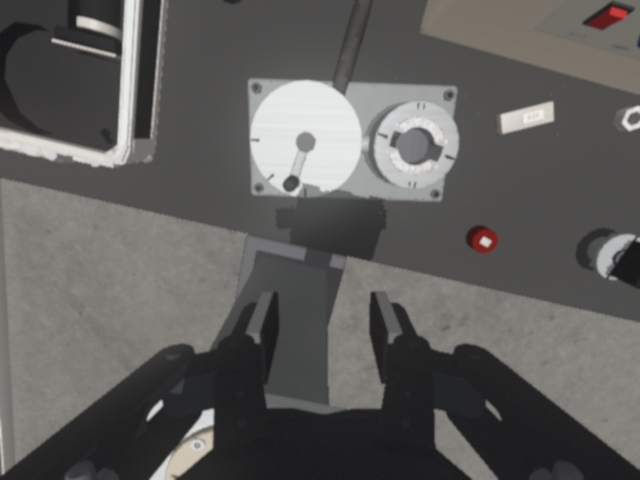

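```bash
cat > press.py <<'E'
from h import *
def fit(P):  # outer circle by hull fit
    h=cv2.convexHull((P[:,:2]*1000).astype(np.float32))
    return cv2.minEnclosingCircle(h)
p=np.load(sys.argv[1]+".npz")
for nm,a in dict(rim=(.549,-.0965,.055,.066,.076),disc=(.527,.0075,.07,.030,.038),knob=(.486,.016,.015,.07,.085)).items():
    P=rect(p,*a);print(nm,len(P),np.median(P[:,2]).round(4),fit(P),P.mean(0).round(4))
# base plate rect
P=rect(p,.535,-.04,.2,.007,.02);print(cv2.minAreaRect((P[:,:2]*1000).astype(np.float32)))
E
python3 press.py w2
python3 - <<'E'
from h import *
p=np.load("w2.npz");im=p["image"][60:220,220:480][:,:,::-1]
cv2.imwrite("pics/c2.png",cv2.resize(im,(780,480),interpolation=cv2.INTER_CUBIC))
E
```

```text
rim 4557 0.0715 ((549.7222900390625, -90.86746215820312), 40.03992462158203) [ 0.5509 -0.09    0.0715]
disc 9498 0.0356 ((528.8233642578125, 3.8227033615112305), 65.8514633178711) [0.533  0.0116 0.0356]
knob 175 0.0784 ((487.4078369140625, 16.834184646606445), 6.9925103187561035) [0.488  0.0166 0.0779]
((569.4647827148438, -70.35319519042969), (312.1673583984375, 227.24288940429688), 89.39599609375)
```

View pics/c2.png

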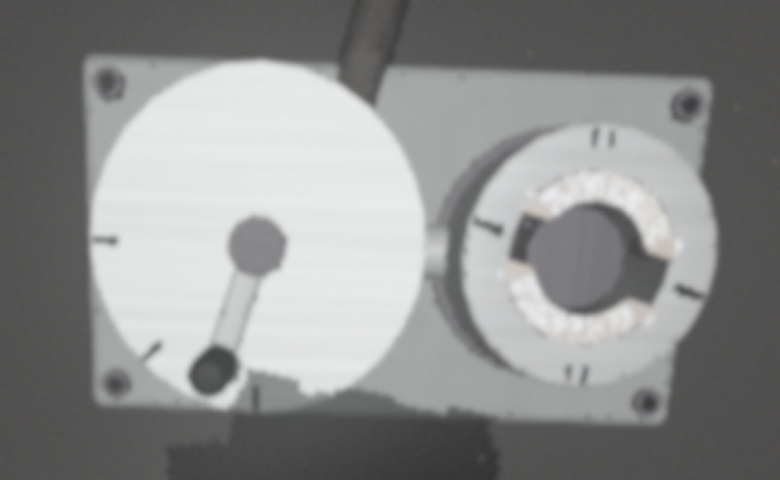

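```bash
python3 - <<'E'
from h import *
p=np.load("w2.npz")
f=lambda c,r,z:w(p,60+r/3,220+c/3,z)[:2]
zr=.0715;zd=.0355
m={k:f(*v) for k,v in dict(l1=(603,138,zr),l2=(578,375,zr),s1=(489,228,zr),s2=(689,292,zr),first=(256,398,zd),mid=(150,350,zd),last=(105,240,zd),hingecap=(257,245,.047)).items()}
for k,v in m.items():print(k,v.round(4))
a=lambda v:np.degrees(np.arctan2(v[1],v[0]))
print("mould",(m['l1']+m['l2'])/2,(m['s1']+m['s2'])/2,"yaw lock",a(m['l1']-m['l2']),"slot-75",a(m['s1']-m['s2'])-75)
X=cloud(p);M=((X[...,2]>.030)&(X[...,2]<.038)&(np.hypot(X[...,0]-.527,X[...,1]-.0085)<.075)).astype(np.uint8)
M=cv2.morphologyEx(M,cv2.MORPH_OPEN,np.ones((7,7)))
n,L,S,_=cv2.connectedComponentsWithStats(M);i=1+np.argmax(S[1:,4])
P=X[L==i][:,:2];print("disc",cv2.minEnclosingCircle((P*1000).astype(np.float32)))
E
```

```text
l1 [ 0.5836 -0.0845]
l2 [ 0.5141 -0.0993]
s1 [ 0.5508 -0.0585]
s2 [ 0.5471 -0.1252]
first [0.4767 0.0007]
mid [0.4846 0.0411]
last [0.5178 0.0631]
hingecap [0.5287 0.0113]
mould [ 0.54886568 -0.09189778] [ 0.54892743 -0.09182737] yaw lock 11.991428582711436 slot-75 11.779460493438165
disc ((529.2255249023438, 8.611687660217285), 61.08727264404297)
```

{"name": "step_arm", "arguments": {
  "targets": [
    {"x":0.013,"y":0.02,"z":0,"roll":-0.12,"hand":0},
    {"x":0.026,"y":0.041,"z":0,"roll":-0.24,"hand":0},
    {"x":0.026,"y":0.041,"z":-0.03,"roll":-0.36,"hand":0},
    {"x":0.026,"y":0.041,"z":-0.06,"roll":-0.48,"hand":0},
    {"x":0.026,"y":0.041,"z":-0.09,"roll":-0.52,"hand":0},
    {"x":0.026,"y":0.041,"z":-0.12,"roll":-0.52,"hand":0},
    {"x":0.026,"y":0.041,"z":-0.15,"roll":-0.52,"hand":0},
    {"x":0.026,"y":0.041,"z":-0.18,"roll":-0.52,"hand":0},
    {"x":0.026,"y":0.041,"z":-0.202,"roll":-0.52,"hand":0},
    {"x":0.026,"y":0.041,"z":-0.202,"roll":-0.52,"hand":0}
  ]
}}

```text
t: 4.0
position: [0.4851, 0.0109, 0.0446]
eef_rot: [-0.597, 0.803, 0.003, -0.003]
ft_force: [-1.6, 0.1, -0.0]
gripper_width: 0.0424
```

{"name": "step_arm", "arguments": {
  "force": 30,
  "targets": [
    {"x":0,"y":0,"z":0,"roll":0,"hand":-0.6},
    {"x":0,"y":0,"z":0,"roll":0,"hand":-1},
    {"x":0,"y":0,"z":0,"roll":0,"hand":-1},
    {"x":0,"y":0,"z":0,"roll":0,"hand":-1},
    {"x":0,"y":0,"z":0,"roll":0,"hand":-1}
  ]
}}

```text
t: 4.42
position: [0.4897, 0.0123, 0.0508]
eef_rot: [-0.597, 0.802, -0.001, 0.001]
ft_force: [1.3, -0.3, 4.8]
gripper_width: 0.0126
```

```bash
python3 look.py w3 lever_knob; python3 - <<'E'
from h import *
b=imaging.read_camera("top");o=manip.get_obs();print(o["position"],o["gripper_width"],o["ft_force"])
cv2.imwrite("pics/t3.png",cv2.resize(b["image"][200:330,180:340],(800,600),interpolation=cv2.INTER_CUBIC)[:,:,::-1])
E
```

```text
4.42 [0.4897 0.0123 0.0508] yaw 253.36 q7 -2.09 F [ 1.3 -0.3  4.8] w 0.0126
lever_knob [343. 326.] 0.64 [0.4875 0.0131 0.0792]
[0.48968536 0.01234244 0.05074159] 0.01238636519003459 [-0.72060202 -0.86674435  7.20962502]
```

View pics/w3.png

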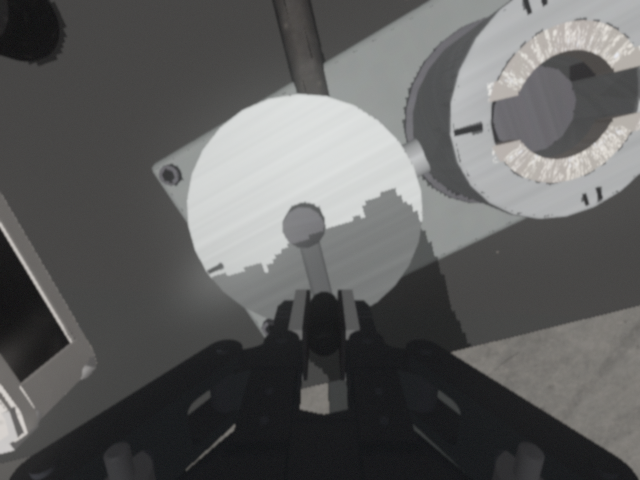

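{"name": "step_arm", "arguments": {
  "targets": [
    {"x":0.0002,"y":0.0035,"z":0,"roll":0,"hand":-1},
    {"x":0.001,"y":0.007,"z":0,"roll":0,"hand":-1},
    {"x":0.002,"y":0.0105,"z":0,"roll":0,"hand":-1},
    {"x":0.003,"y":0.0137,"z":0,"roll":0,"hand":-1},
    {"x":0.0045,"y":0.0168,"z":0,"roll":0,"hand":-1},
    {"x":0.006,"y":0.02,"z":0,"roll":0,"hand":-1},
    {"x":0.006,"y":0.02,"z":0,"roll":0,"hand":-1},
    {"x":0.006,"y":0.02,"z":0,"roll":0,"hand":-1}
  ]
}}

```text
t: 5.23
position: [0.4942, 0.0314, 0.0503]
eef_rot: [-0.597, 0.802, -0.001, -0.001]
ft_force: [-4.6, -3.1, 10.9]
gripper_width: 0.0125
```

```bash
python3 look.py w4 lever_knob lever_hinge
```

```text
5.23 [0.4942 0.0314 0.0503] yaw 253.31 q7 -2.13 F [-4.6 -3.1 10.9] w 0.0125
lever_knob [341. 324.] 0.77 [0.4934 0.0329 0.0788]
lever_hinge [220. 346.] 0.56 [0.531  0.0109 0.0476]
lever_hinge [125. 524.] 0.38 [ 0.552  -0.0571  0.072 ]
```

{"name": "step_arm", "arguments": {
  "targets": [
    {"x":0,"y":0,"z":0,"roll":0,"hand":0},
    {"x":0,"y":0,"z":0,"roll":0,"hand":0},
    {"x":0,"y":0,"z":0,"roll":0,"hand":0},
    {"x":0,"y":0,"z":0.03,"roll":0,"hand":0},
    {"x":0,"y":0,"z":0.06,"roll":0,"hand":0},
    {"x":0,"y":0,"z":0.1,"roll":0,"hand":0},
    {"x":0,"y":-0.02,"z":0.14,"roll":0.12,"hand":0},
    {"x":0,"y":-0.04,"z":0.18,"roll":0.24,"hand":0},
    {"x":-0.02,"y":-0.05,"z":0.2,"roll":0.3,"hand":0},
    {"x":-0.02,"y":-0.05,"z":0.2,"roll":0.3,"hand":0}
  ]
}}

```text
t: 6.22
position: [0.4753, -0.0203, 0.2552]
eef_rot: [0.711, -0.703, 0.004, -0.002]
ft_force: [1.0, -1.0, 1.3]
gripper_width: 0.0423
```

```bash
python3 look.py w5 lever_knob lever_hinge mouth; python3 press.py w5; python3 - <<'E'
from h import *
p=np.load("w5.npz")
c=models and None
K=p["intrinsics"];T=p["extrinsics"]
def pix(X):
    v=T[:3,:3].T@(np.array(X)-T[:3,3]);return K[0,2]+K[0,0]*v[0]/-v[2],K[1,2]-K[1,1]*v[1]/-v[2]
u,v=pix([.535,-.03,.05]);u=int(u);v=int(v);x0=max(0,u-135);y0=max(0,v-90)
print(x0,y0);im=p["image"][y0:y0+180,x0:x0+265][:,:,::-1]
cv2.imwrite("pics/c5.png",cv2.resize(im,None,fx=3,fy=3,interpolation=cv2.INTER_CUBIC))
E
```

```text
6.22 [ 0.4753 -0.0203  0.2552] yaw -89.4 q7 -1.61 F [ 1.  -1.   1.3] w 0.0423
lever_knob [202. 270.] 0.88 [0.4931 0.0334 0.0796]
lever_knob [218. 487.] 0.58 [ 0.4671 -0.2092  0.0225]
lever_hinge [164. 295.] 0.69 [0.5281 0.0108 0.0477]
mouth [146. 399.] 0.93 [ 0.5463 -0.0937  0.0541]
rim 4431 0.0716 ((549.6402587890625, -90.96635437011719), 39.95069122314453) [ 0.5511 -0.0905  0.0715]
disc 8778 0.0356 ((528.230224609375, 3.710176944732666), 65.90251159667969) [0.5329 0.0103 0.0356]
knob 31 0.0776 ((491.10455322265625, 28.387939453125), 4.340112686157227) [0.4913 0.0282 0.077 ]
((570.483154296875, -49.24024963378906), (353.9601745605469, 228.5548553466797), 89.80207061767578)
199 67
```

View pics/c5.png

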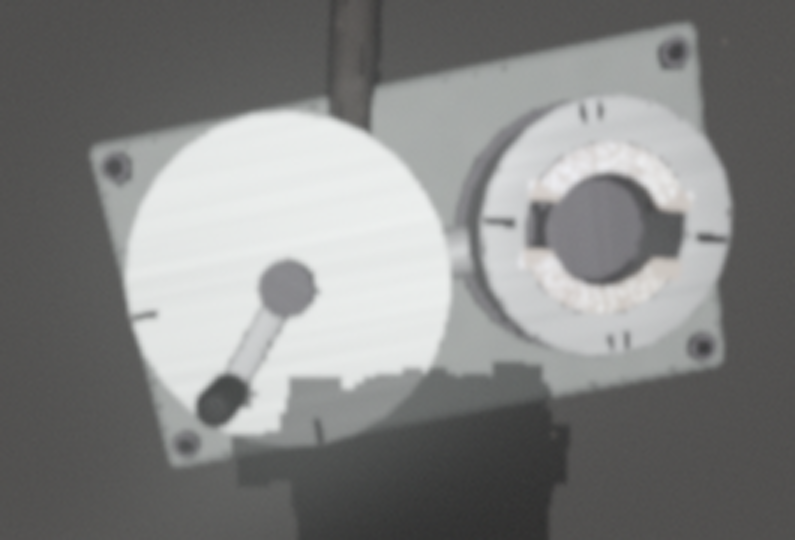

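```bash
cat > lev.py <<'E'
from h import *
p=np.load(sys.argv[1]+".npz");ox,oy=map(int,sys.argv[2:4])
f=lambda c,r,z:w(p,oy+r/3,ox+c/3,z)[:2]
a=lambda v:np.degrees(np.arctan2(v[1],v[0]))%360
l1,l2,s1,s2,fi,la=[f(*map(float,s.split(",")),z) for s,z in zip(sys.argv[4:10],[.0715]*4+[.0355]*2)]
c=(l1+l2+s1+s2)/4;y=(a(l1-l2)+a(s1-s2)-75)/2
t=np.radians(y);h=c+.105*np.array([-np.sin(t),np.cos(t)])
print("mould",c,"yaw",a(l1-l2),a(s1-s2)-75,"hinge",h,"first",a(fi-h),"last",a(la-h))
k=rect(p,.492,.033,.02,.07,.085);kc=np.array(cv2.minEnclosingCircle((k[:,:2]*1000).astype(np.float32))[0])/1000
A=rect(p,h[0],h[1],.03,.038,.0445);r=np.hypot(*(A[:,:2]-h).T);A=A[(r>.014)]
print("knob",len(k),kc,"lever",180+y-a(kc-h),"by arm",len(A),180+y-a(A[:,:2].mean(0)-h))
E
python3 lev.py w5 199 67 592,112 619,341 499,222 711,239 320,431 145,315
```

```text
mould [ 0.54886905 -0.09152473] yaw 11.442923608421681 11.244354061727364 hinge [0.52821629 0.01142411] first 191.7802554488036 last 101.37252461223132
knob 167 [0.49293036 0.03311988] lever 42.92918299970984 by arm 145 43.702251845771485
```

{"name": "step_arm", "arguments": {
  "targets": [
    {"x":0.002,"y":-0.04,"z":0,"roll":-0.04,"hand":0},
    {"x":0.004,"y":-0.08,"z":0,"roll":-0.08,"hand":0},
    {"x":0.006,"y":-0.12,"z":0,"roll":-0.12,"hand":0},
    {"x":0.008,"y":-0.16,"z":0,"roll":-0.16,"hand":0},
    {"x":0.01,"y":-0.2,"z":-0.01,"roll":-0.16,"hand":0},
    {"x":0.012,"y":-0.24,"z":-0.02,"roll":-0.16,"hand":0},
    {"x":0.014,"y":-0.28,"z":-0.03,"roll":-0.16,"hand":0},
    {"x":0.014,"y":-0.32,"z":-0.05,"roll":-0.16,"hand":0},
    {"x":0.014,"y":-0.348,"z":-0.07,"roll":-0.16,"hand":0},
    {"x":0.014,"y":-0.348,"z":-0.07,"roll":-0.16,"hand":0}
  ]
}}

```text
t: 7.25
position: [0.4835, -0.3711, 0.1712]
eef_rot: [-0.649, 0.761, 0.005, -0.003]
ft_force: [-2.0, 0.7, -0.2]
gripper_width: 0.0432
```

```bash
python3 look.py w6 grip_bar; cat > bar.py <<'E'
from h import *
p=np.load(sys.argv[1]+".npz");cx,cy,h=map(float,sys.argv[2:5])
P=rect(p,cx,cy,.032,h-.006,h+.01)
print(len(P),np.median(P[:,2]),cv2.minAreaRect((P[:,:2]*1000).astype(np.float32)))
E
python3 bar.py w6 .489 -.368 .075
```

```text
7.25 [ 0.4835 -0.3711  0.1712] yaw 260.93 q7 -1.18 F [-2.   0.7 -0.2] w 0.0432
grip_bar [234. 324.] 0.7 [ 0.4908 -0.3712  0.0765]
1217 0.07611562731800156 ((489.5794982910156, -368.2458801269531), (15.738306999206543, 44.97895050048828), 81.25312805175781)
```

{"name": "step_arm", "arguments": {
  "targets": [
    {"x":0,"y":0,"z":0,"roll":0,"hand":0},
    {"x":0,"y":0,"z":0,"roll":0,"hand":0},
    {"x":0,"y":0,"z":0,"roll":0,"hand":0}
  ]
}}

```text
t: 7.6
position: [0.4896, -0.364, 0.18]
eef_rot: [-0.653, 0.757, -0.0, 0.0]
ft_force: [0.2, 1.0, 0.1]
gripper_width: 0.0427
```

{"name": "step_arm", "arguments": {
  "targets": [
    {"x":0.001,"y":-0.0045,"z":-0.03,"roll":0,"hand":0},
    {"x":0.001,"y":-0.0045,"z":-0.06,"roll":0,"hand":0},
    {"x":0.001,"y":-0.0045,"z":-0.09,"roll":0,"hand":0},
    {"x":0.001,"y":-0.0045,"z":-0.115,"roll":0,"hand":0},
    {"x":0.001,"y":-0.0045,"z":-0.13,"roll":0,"hand":0},
    {"x":0.001,"y":-0.0045,"z":-0.136,"roll":0,"hand":0},
    {"x":0.001,"y":-0.0045,"z":-0.136,"roll":0,"hand":0},
    {"x":0.001,"y":-0.0045,"z":-0.136,"roll":0,"hand":0}
  ]
}}

```text
t: 8.27
position: [0.4903, -0.3699, 0.0446]
eef_rot: [-0.652, 0.758, -0.001, 0.0]
ft_force: [-0.1, -0.7, 0.3]
gripper_width: 0.0427
```

{"name": "step_arm", "arguments": {
  "force": 60,
  "targets": [
    {"x":0,"y":0,"z":0,"roll":0,"hand":-0.5},
    {"x":0,"y":0,"z":0,"roll":0,"hand":-1},
    {"x":0,"y":0,"z":0,"roll":0,"hand":-1},
    {"x":0,"y":0,"z":0,"roll":0,"hand":-1},
    {"x":0,"y":0,"z":0,"roll":0,"hand":-1}
  ]
}}

```text
t: 8.68
position: [0.4905, -0.3706, 0.0451]
eef_rot: [-0.652, 0.758, -0.001, 0.0]
ft_force: [0.0, 0.7, 6.8]
gripper_width: 0.0148
```

{"name": "step_arm", "arguments": {
  "force": 110,
  "targets": [
    {"x":0,"y":0,"z":0,"roll":0,"hand":-1},
    {"x":0,"y":0,"z":0,"roll":0,"hand":-1}
  ]
}}

```text
t: 8.85
position: [0.4906, -0.3706, 0.0452]
eef_rot: [-0.652, 0.758, -0.002, 0.0]
ft_force: [-0.9, 1.0, 7.4]
gripper_width: 0.0142
```

{"name": "step_arm", "arguments": {
  "targets": [
    {"x":0,"y":0,"z":0.03,"roll":0,"hand":-1},
    {"x":0,"y":0,"z":0.06,"roll":0,"hand":-1},
    {"x":0,"y":0,"z":0.09,"roll":0.12,"hand":-1},
    {"x":0.006,"y":0.03,"z":0.12,"roll":0.24,"hand":-1},
    {"x":0.012,"y":0.06,"z":0.12,"roll":0.36,"hand":-1},
    {"x":0.018,"y":0.09,"z":0.12,"roll":0.48,"hand":-1},
    {"x":0.024,"y":0.12,"z":0.12,"roll":0.6,"hand":-1},
    {"x":0.03,"y":0.15,"z":0.12,"roll":0.72,"hand":-1},
    {"x":0.036,"y":0.18,"z":0.12,"roll":0.84,"hand":-1},
    {"x":0.042,"y":0.21,"z":0.12,"roll":0.96,"hand":-1}
  ]
}}

```text
t: 9.68
position: [0.5312, -0.1587, 0.1634]
eef_rot: [0.93, -0.369, 0.0, 0.0]
ft_force: [0.1, -0.1, -3.5]
gripper_width: 0.0146
```

{"name": "step_arm", "arguments": {
  "targets": [
    {"x":0.006,"y":0.03,"z":0,"roll":0.12,"hand":-1},
    {"x":0.012,"y":0.055,"z":0,"roll":0.24,"hand":-1},
    {"x":0.018,"y":0.067,"z":0,"roll":0.36,"hand":-1},
    {"x":0.018,"y":0.067,"z":0,"roll":0.48,"hand":-1},
    {"x":0.018,"y":0.067,"z":0,"roll":0.6,"hand":-1},
    {"x":0.018,"y":0.067,"z":0,"roll":0.7,"hand":-1},
    {"x":0.018,"y":0.067,"z":0,"roll":0.7,"hand":-1},
    {"x":0.018,"y":0.067,"z":0,"roll":0.7,"hand":-1},
    {"x":0.018,"y":0.067,"z":0,"roll":0.7,"hand":-1}
  ]
}}

```text
t: 10.43
position: [0.5492, -0.0933, 0.1633]
eef_rot: [0.999, -0.032, -0.0, 0.0]
ft_force: [0.2, 0.2, -3.9]
gripper_width: 0.0141
```

```bash
python3 look.py w7 flange mouth slot_mark lock_mark
```

```text
10.43 [ 0.5492 -0.0933  0.1633] yaw -3.71 q7 -0.11 F [ 0.2  0.2 -3.9] w 0.0141
mouth [251. 324.] 0.94 [ 0.5508 -0.0677  0.1538]
slot_mark [200. 323.] 0.67 [ 0.5507 -0.0572  0.0717]
lock_mark [234. 369.] 0.83 [ 0.583  -0.0844  0.0717]
```

View pics/w7.png

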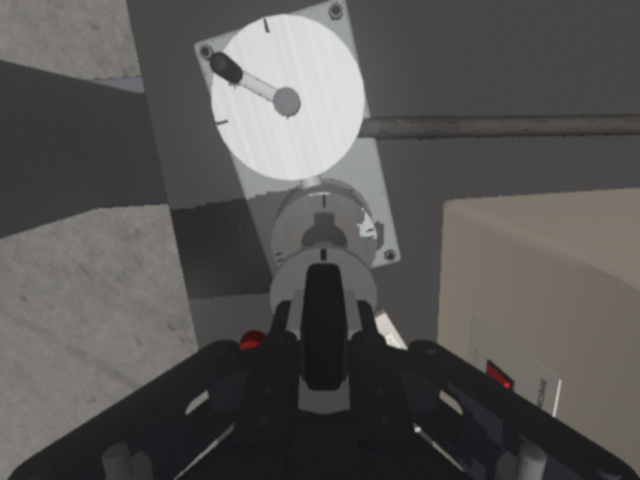

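```bash
python3 - <<'E'
from h import *
from scipy.optimize import least_squares
p=np.load("w7.npz");X=cloud(p)
m=(X[...,2]>.188)&(X[...,2]<.2)&(abs(X[...,0]-.5485)<.0095)&(abs(X[...,1]+.092)<.03)&(p["image"].max(2)<45)
P=X[m];print("bar",len(P),np.median(P[:,2]),cv2.minAreaRect((P[:,:2]*1000).astype(np.float32)))
def circ(z0,z1,R,cx,cy,rad,ymin):
    P=rect(p,cx,cy,rad,z0,z1);P=P[P[:,1]>ymin][:,:2]
    h=cv2.convexHull((P*1000).astype(np.float32))[:,0]/1000
    h=h[(h[:,1]>ymin+.004)]
    s=least_squares(lambda c:np.hypot(*(h-c).T)-R,[cx,cy],loss="soft_l1",f_scale=.0005)
    print(len(P),len(h),s.x,np.abs(s.fun).max())
circ(.148,.158,.028,.549,-.092,.034,-.087)
circ(.068,.076,.040,.549,-.092,.044,-.085)
a=rect(p,.549,-.092,.05,.148,.158);print(np.median(a[:,2]))
E
```

```text
bar 3948 0.19428623218758828 ((548.7174682617188, -92.90896606445312), (46.55276107788086, 16.66429901123047), 85.65795135498047)
2663 22 [ 0.54881418 -0.09330331] 0.00044452318207491986
3082 30 [ 0.54932702 -0.09101098] 0.0004409972534779802
0.15353568344027282
```

{"name": "step_arm", "arguments": {
  "targets": [
    {"x":0,"y":0.0016,"z":-0.015,"roll":0.015,"hand":-1},
    {"x":0,"y":0.0016,"z":-0.03,"roll":0.015,"hand":-1},
    {"x":0,"y":0.0016,"z":-0.04,"roll":0.015,"hand":-1},
    {"x":0,"y":0.0016,"z":-0.045,"roll":0.015,"hand":-1},
    {"x":0,"y":0.0016,"z":-0.05,"roll":0.015,"hand":-1},
    {"x":0,"y":0.0016,"z":-0.055,"roll":0.015,"hand":-1},
    {"x":0,"y":0.0016,"z":-0.06,"roll":0.015,"hand":-1},
    {"x":0,"y":0.0016,"z":-0.064,"roll":0.015,"hand":-1},
    {"x":0,"y":0.0016,"z":-0.064,"roll":0.015,"hand":-1}
  ]
}}

```text
t: 11.43
position: [0.5491, -0.0914, 0.0986]
eef_rot: [1.0, -0.023, -0.0, -0.0]
ft_force: [-0.1, -0.6, -3.1]
gripper_width: 0.0141
```

{"name": "step_arm", "arguments": {
  "targets": [
    {"x":0,"y":0,"z":-0.003,"roll":0,"hand":-1},
    {"x":0,"y":0,"z":-0.006,"roll":0,"hand":-1},
    {"x":0,"y":0,"z":-0.008,"roll":0,"hand":-1},
    {"x":0,"y":0,"z":-0.01,"roll":0,"hand":-1},
    {"x":0,"y":0,"z":-0.01,"roll":0,"hand":-1}
  ]
}}

```text
t: 11.85
position: [0.5498, -0.0914, 0.09]
eef_rot: [1.0, -0.023, 0.0, 0.0]
ft_force: [-3.9, 1.0, 7.3]
gripper_width: 0.0141
```

{"name": "step_arm", "arguments": {
  "targets": [
    {"x":0,"y":0,"z":-0.002,"roll":0,"hand":-1},
    {"x":0,"y":0,"z":-0.003,"roll":0,"hand":-1},
    {"x":0,"y":0,"z":-0.003,"roll":0,"hand":-1}
  ]
}}

```text
t: 12.1
position: [0.5499, -0.0915, 0.0892]
eef_rot: [1.0, -0.023, 0.001, 0.001]
ft_force: [-13.6, 1.6, 25.8]
gripper_width: 0.0146
```

{"name": "step_arm", "arguments": {
  "targets": [
    {"x":-0.0008,"y":0,"z":0.001,"roll":0,"hand":-1},
    {"x":-0.0008,"y":0,"z":0.001,"roll":-0.05,"hand":-1},
    {"x":-0.0008,"y":0,"z":0.001,"roll":-0.12,"hand":-1},
    {"x":-0.0008,"y":0,"z":0.001,"roll":-0.2,"hand":-1},
    {"x":-0.0008,"y":0,"z":0.001,"roll":-0.28,"hand":-1},
    {"x":-0.0008,"y":0,"z":0.001,"roll":-0.36,"hand":-1},
    {"x":-0.0008,"y":0,"z":0.001,"roll":-0.44,"hand":-1}
  ]
}}

```text
t: 12.68
position: [0.5506, -0.0916, 0.0892]
eef_rot: [0.97, -0.242, 0.002, -0.0]
ft_force: [1.3, -0.3, 8.0]
gripper_width: 0.0143
```

```bash
python3 look.py w8 >/dev/null; python3 -c "
from h import *
o=manip.get_obs();print(o['position'],o['eef_rot'],o['ft_force'],o['torque'],o['q'][6])"; python3 bar.py w8 .5493 -.0915 .1195
```

```text
[ 0.55061699 -0.09154454  0.08927584] [ 9.69401173e-01 -2.45470222e-01  2.38549239e-03 -2.12699024e-04] [-0.34300328 -0.24797571  7.06831269] [ 0.06774374  0.0519683  -0.01629981] -0.55342592719979
5556 0.12041267498373394 ((549.97216796875, -90.4481201171875), (40.3589973449707, 40.446495056152344), 17.95976448059082)
```

{"name": "step_arm", "arguments": {
  "targets": [
    {"x":0,"y":0,"z":-0.001,"roll":-0.1,"hand":-1},
    {"x":0,"y":0,"z":-0.001,"roll":-0.2,"hand":-1},
    {"x":0,"y":0,"z":-0.001,"roll":-0.3,"hand":-1},
    {"x":0,"y":0,"z":-0.001,"roll":-0.4,"hand":-1},
    {"x":0,"y":0,"z":-0.001,"roll":-0.5,"hand":-1},
    {"x":0,"y":0,"z":-0.001,"roll":-0.6,"hand":-1},
    {"x":0,"y":0,"z":-0.001,"roll":-0.7,"hand":-1},
    {"x":0,"y":0,"z":-0.001,"roll":-0.78,"hand":-1}
  ]
}}

```text
t: 13.4
position: [0.5514, -0.0926, 0.0892]
eef_rot: [0.805, -0.594, 0.003, -0.001]
ft_force: [-0.3, -2.4, 12.3]
gripper_width: 0.0143
```

{"name": "step_arm", "arguments": {
  "targets": [
    {"x":0,"y":0,"z":0,"roll":-0.04,"hand":-1},
    {"x":0,"y":0,"z":0,"roll":-0.08,"hand":-1},
    {"x":0,"y":0,"z":0,"roll":-0.08,"hand":-1},
    {"x":0,"y":0,"z":0,"roll":-0.08,"hand":-1}
  ]
}}

```text
t: 13.73
position: [0.5514, -0.0926, 0.0892]
eef_rot: [0.782, -0.624, 0.003, -0.001]
ft_force: [-0.5, -2.7, 12.4]
gripper_width: 0.0142
```

```bash
python3 look.py w9 lever_knob lock_mark; python3 -c "
from h import *
o=manip.get_obs();print(o['position'],o['ft_force'],o['torque'])"
```

```text
13.73 [ 0.5514 -0.0926  0.0892] yaw -77.18 q7 -1.35 F [-0.5 -2.7 12.4] w 0.0142
lever_knob [347.  75.] 0.56 [0.4926 0.0321 0.0791]
lock_mark [229. 324.] 0.56 [ 0.5837 -0.0842  0.0718]
[ 0.5514192  -0.09258668  0.08921245] [ 0.48436836 -2.1743121  13.43113703] [-0.63570931  0.04619127 -0.10825054]
```

View pics/w9.png

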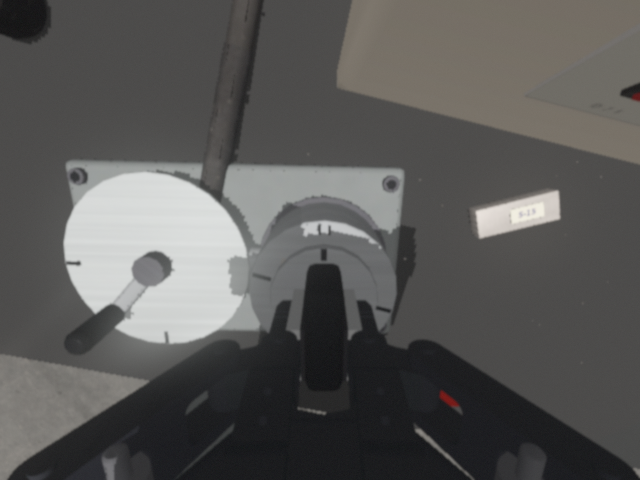

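{"name": "step_arm", "arguments": {
  "targets": [
    {"x":0,"y":0,"z":-0.0005,"roll":-0.04,"hand":-1},
    {"x":0,"y":0,"z":-0.001,"roll":-0.08,"hand":-1},
    {"x":0,"y":0,"z":-0.001,"roll":-0.08,"hand":-1},
    {"x":0,"y":0,"z":-0.001,"roll":-0.08,"hand":-1}
  ]
}}

```text
t: 14.22
position: [0.5517, -0.0923, 0.0892]
eef_rot: [0.756, -0.654, 0.004, -0.002]
ft_force: [-3.2, -0.6, 19.4]
gripper_width: 0.0142
```

```bash
python3 look.py w10 lever_knob; python3 -c "
from h import *
o=manip.get_obs();print(o['position'],o['ft_force'],o['torque'])"
```

```text
14.22 [ 0.5517 -0.0923  0.0892] yaw -81.72 q7 -1.43 F [-3.2 -0.6 19.4] w 0.0142
lever_knob [363.  85.] 0.85 [0.4932 0.0319 0.0791]
[ 0.55173183 -0.09233515  0.08917786] [-2.62991487 -0.80750975 19.64542316] [-0.37229711  0.73322105  0.1101506 ]
```

{"name": "step_arm", "arguments": {
  "targets": [
    {"x":0,"y":0,"z":0,"roll":-0.03,"hand":-1},
    {"x":0,"y":0,"z":0,"roll":-0.03,"hand":-1},
    {"x":0,"y":0,"z":0,"roll":-0.03,"hand":-1}
  ]
}}

```text
t: 14.57
position: [0.5517, -0.0923, 0.0892]
eef_rot: [0.747, -0.665, 0.004, -0.002]
ft_force: [-2.4, -2.2, 19.7]
gripper_width: 0.0147
```

```bash
python3 look.py w11 ; python3 -c "
from h import *
o=manip.get_obs();print(o['position'],o['ft_force'],o['torque'])
for n in ('w9','w10','w11'):
    p=np.load(n+'.npz');X=cloud(p)
    m=(X[...,2]>.113)&(X[...,2]<.128)&(abs(X[...,0]-.551)<.03)&(abs(X[...,1]+.0915)<.03)&(p['image'].max(2)<45)
    mm=cv2.morphologyEx(m.astype(np.uint8),cv2.MORPH_OPEN,np.ones((5,5)));N,L,S,_=cv2.connectedComponentsWithStats(mm)
    P=X[L==1+np.argmax(S[1:,4])];print(n,len(P),np.median(P[:,2]),cv2.minAreaRect((P[:,:2]*1000).astype(np.float32)))
"
```

```text
14.57 [ 0.5517 -0.0923  0.0892] yaw -83.35 q7 -1.45 F [-2.4 -2.2 19.7] w 0.0147
[ 0.55174025 -0.0922776   0.0891705 ] [-2.84912612 -2.47547059 20.05459084] [-0.51383392  0.82828327  0.98765267]
w9 4039 0.12034073748565983 ((550.25634765625, -91.17031860351562), (46.19621276855469, 16.642032623291016), 11.745988845825195)
w10 4025 0.12029558571316265 ((550.3428955078125, -90.86378479003906), (46.022132873535156, 16.628620147705078), 7.197874546051025)
w11 4028 0.12029756796308874 ((550.5272827148438, -90.7376480102539), (46.12961959838867, 16.637407302856445), 5.477094650268555)
```

{"name": "step_arm", "arguments": {
  "targets": [
    {"x":0,"y":0,"z":-0.0003,"roll":0.015,"hand":-1},
    {"x":0,"y":0,"z":-0.0003,"roll":0.015,"hand":-1},
    {"x":0,"y":0,"z":-0.0003,"roll":0.015,"hand":-1}
  ]
}}

```text
t: 14.87
position: [0.5517, -0.0922, 0.0892]
eef_rot: [0.752, -0.659, 0.004, -0.002]
ft_force: [-3.1, -1.7, 22.4]
gripper_width: 0.0143
```

```bash
python3 look.py w12 lever_knob lever_hinge; python3 -c "
from h import *
o=manip.get_obs();print(o['position'],o['ft_force'],o['torque'])
p=np.load('w12.npz')
A=rect(p,.5282,.0114,.028,.038,.0445);r=np.hypot(A[:,0]-.5282,A[:,1]-.0114);A=A[r>.014].mean(0)
print('lever by arm',191.5-np.degrees(np.arctan2(A[1]-.0114,A[0]-.5282)))
save({'image':p['image'][150:400,40:440]},'c12.png')"
```

```text
14.87 [ 0.5517 -0.0922  0.0892] yaw -82.52 q7 -1.44 F [-3.1 -1.7 22.4] w 0.0143
lever_knob [366.  86.] 0.78 [0.4933 0.0322 0.0791]
lever_hinge [282. 163.] 0.56 [0.5332 0.0043 0.048 ]
[ 0.551754   -0.09226111  0.08917136] [-3.51284752 -1.38401949 22.46247401] [-0.445456    0.98288214  0.48642062]
lever by arm 42.891830112632505
```

View pics/c12.png

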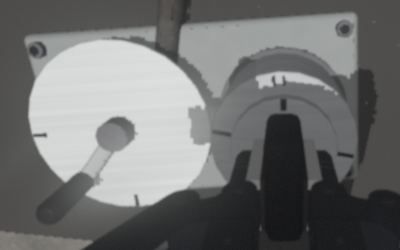

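```bash
python3 -c "
from h import *
print(finish_job()); o=manip.get_obs();print(o['t'],o['position'],o['ft_force'])"
```

```text
the job is handed in; nothing more can be done
None
the job is handed in; nothing more can be done
```

The vent lever is near its middle mark, and the closure is locked in the mould and held home. I handed the job in at about 15 s of the 58 s allowed.

- **Lever:** I gripped the knob and swung it to the middle mark. Four readings put it at 42.9° to 43.7°, about 1.5 to 2° short of 45°. I left it there because that is close to the measuring error. The later closure moves did not disturb it.
- **Closure:** I put the lugs through the slots, pushed it down against the spring ram and turned it about 80° clockwise to the stop. The turning torque rose from 0.1 to 1.0 N m there, and I then eased it back to about 0.5 N m.
- **Final hold:** The TCP stood at 89.2 mm, which puts the flange on the rim, and the grip bar's top height agrees. The wrist read about 22 N upward with the gripper still closed on the bar at 110 N.
- **Disagreement:** The camera put the bar about 4 to 6° past the lock line, where the stop is given as about 3°. I take that as play, slight slip in the pads and measuring error.
- **Other things on the bench:** I did not touch them knowingly. I took no final overhead picture to confirm it.

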